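Start the drying timers of the filled moulds

ROBOT

A 7-joint arm with a two-finger parallel gripper is mounted at the origin on the work surface. World frame = base frame: x ahead of the robot, y to its left, z up, the work surface at z = 0. Lengths are in m, angles in rad, forces in N, time in s.
With the tool pointing down it reaches from about 0.4 to 0.85 m from the base axis. Payload 10.4 kg.
Tool frame: the origin (TCP) lies midway between the tips of the shut fingers; the grasp point (between the pads) lies 19 mm behind it; z points along the fingers, x is the direction in which the jaws open and shut, and the axes are right-handed (so a half turn about z gives the same grasp; the last joint's range is limited). The gripper opens to 85 mm and grips with 20 to 120 N. Pads are 22 mm wide; open, the fingers measure 114 mm over their backs; the gripper's body (76 mm by 85 mm) begins 54 mm behind the grasp point. The pads swing forward as they close: fully open they stand 13 mm farther back than shut.
Start: joints at [-1.337, 0.332, -0.065, 1.46, 0.022, 1.35, -0.088], TCP at [0.159, 0.605, 0.231] pointing down, gripper open.
Joint ranges: [-2.6, 2.6], [-0.5, 2.12], [-1.47, 1.34], [0.16, 2.42], [-1.27, 4.41], [0.06, 2.06], [-2.6, 2.6]. Speed limits (rad/s): [2.22, 2.22, 2.79, 2.79, 3.14, 3.14, 3.14].

INTERFACE

Orientations are given as a unit quaternion [x, y, z, w].
In Python, from workcell import manip, cams gives the robot as it stands.
- The arm moves only by the tool move_arm, never from a script. Its argument "moves" is a list of rows, each a list of 7 numbers: the turn, a rotation vector about the tool's x, y, z in degrees, then the shift along the tool's x, y, z in m, then the finger opening in m, from 0 to 0.0854. A call has 1 to 10 rows; each row is the pose to reach, as a shift and turn from the pose commanded when the call began, along the tool's axes at that moment; what a row does not reach only later rows make up. A row lasts 1/10 s, in which the tool goes at most 50 mm and 8.59 degrees, less where a joint would pass 70% of its speed; a pose out of reach is approached as far as the arm can. A call with a gripper value outside its range is refused whole. The fingers move at their own pace and stop on an object; "grip_force" is the grip in N (left out, the last holds). Time passes only in rows, so rows that repeat a pose let the fingers close. It gives the time, the measured TCP pose, the force and the opening at its end, in the units of the state.
- manip.get_obs(): the state, without advancing time (a new reading comes with each control period).
- cams.camera(name): name is "scene" or "side" or "wrist"; returns the picture (400x640x3 uint8, red, green, blue); there is no depth.
- cams.camera_params(name): a dict with "fx", "fy", "cx", "cy" (pixels), "xyz" and "rotation" of the camera in the world. Camera axes: x right, y up, looking along -z (the intrinsics and any distortion apply to the point x, -y, -z); pixel columns grow to the right and rows downward; lengths in m; the calibration is good to about 2 mm. A picture is of the moment at which its call begins: read the wrist's pose just before it. camera_params takes no time and is no camera call; for the wrist camera it gives the pose at the moment of the call.
- manip.hand_in(): hands the job in, once; it reports no verdict.
The state is a dict: "clock": time; "joint_pos": joint angles; "joint_velocities": joint speeds; "tau": joint torques, N m; "position": TCP position; "ee_rot": TCP orientation; "ft_force": force on the tool from outside, world axes, zero at the start; "torque": the same for the moment, N m; "grip_width": opening from 0.0 (shut) to 1.0 (fully open).
Only numpy, scipy, OpenCV 4.12 (cv2) and the standard library are available. Lean on these libraries where they do the work, as an engineer would, in place of code of your own. Each camera call takes 0.05 s, during which the arm holds its last target. There are 200 camera calls.

TASK

Two of the three plaster moulds hold clay ware, a bowl and a cup: start the drying timer in front of each of these two, in either order, by gently pushing its orange cap all the way down with your fingertips, then withdraw upwards, well clear of everything. Leave the third timer, in front of the empty mould, alone, do not touch the bowl or the cup, and do not shift or lift anything.

Things in the scene. Friction and masses are not known exactly. Their poses are not given: they have to be found in the camera images.
- mould_bowl: white plaster mould block, 120 x 120 x 70 mm, loose, origin at the centre of its underside, z up; its -x side faces the timer; round cavity 96 mm wide, 45 mm deep in its top, holding the wide terracotta bowl
- mould_cup: white plaster mould block, 120 x 120 x 70 mm, loose, origin at the centre of its underside, z up; its -x side faces the timer; round cavity 74 mm wide, 45 mm deep in its top, holding the narrower terracotta cup
- mould_empty: white plaster mould block, 120 x 120 x 70 mm, loose, origin at the centre of its underside, z up; its -x side faces the timer; round cavity 90 mm wide, 45 mm deep in its top, empty
- timer_bowl: plunger timer that stands 110 to 150 mm in front (robot side) of mould_bowl: loose round blue housing 64 mm across, 34 mm high, 0.3 to 0.5 kg, with a white dial on top and an orange cap, 42 mm across, rising from its middle; origin at the centre of its underside. All three timers look alike
- timer_cup: plunger timer that stands 110 to 150 mm in front (robot side) of mould_cup: loose round blue housing 64 mm across, 34 mm high, 0.3 to 0.5 kg, with a white dial on top and an orange cap, 42 mm across, rising from its middle; origin at the centre of its underside. All three timers look alike
- timer_empty: plunger timer that stands 110 to 150 mm in front (robot side) of mould_empty: loose round blue housing 64 mm across, 34 mm high, 0.3 to 0.5 kg, with a white dial on top and an orange cap, 42 mm across, rising from its middle; origin at the centre of its underside. All three timers look alike
- cap_bowl (a joint): how far the orange cap of timer_bowl is pushed down, m: 0 = fully up (starts between 0 and 0.003), 0.012 = fully down on a hard stop. It moves straight down against about 3 N of friction and stays where it is left
- cap_bowl_top (a point): centre of the flat top of the orange cap of timer_bowl; 50 mm above the bench when fully up, 38 mm when fully down, and then still 4 mm above the housing
- cap_cup (a joint): how far the orange cap of timer_cup is pushed down, m: 0 = fully up (starts between 0 and 0.003), 0.012 = fully down on a hard stop. It moves straight down against about 3 N of friction and stays where it is left
- cap_cup_top (a point): centre of the flat top of the orange cap of timer_cup; 50 mm above the bench when fully up, 38 mm when fully down, and then still 4 mm above the housing
- cap_empty (a joint): how far the orange cap of timer_empty is pushed down, m: 0 = fully up (starts between 0 and 0.003), 0.012 = fully down on a hard stop. It moves straight down against about 3 N of friction and stays where it is left
- cap_empty_top (a point): centre of the flat top of the orange cap of timer_empty; 50 mm above the bench when fully up, 38 mm when fully down, and then still 4 mm above the housing
- bowl: wide terracotta bowl, 86 mm across, 55 mm high, sitting in its mould's cavity, its rim 10 mm above the mould's top (80 mm above the bench); origin at the centre of its underside
- cup: terracotta cup, 64 mm across, 60 mm high, sitting in its mould's cavity, its rim 15 mm above the mould's top (85 mm above the bench); origin at the centre of its underside
- bottle: blue plastic bottle, 68 mm across, 190 mm high, standing to the robot's left; origin at the centre of its underside
- pot: loose terracotta pot, 90 mm across, 80 mm high, standing on the bench to the robot's right, not in a mould; origin at the centre of its underside
- spatula: spatula lying flat on the bench near the robot on its left; origin about its middle, x along the tool

How it is judged:
By the outcome, as a careful person would: the job done as asked, in the order asked, and still so for the second after the job is handed in, with the robot touching nothing.
It also fails if it takes over 48 s, if anything falls off the work surface, if the arm or the gripper's body presses on something with over 40 N, if the wrist force passes 120 N, or if a joint passes its speed limit or range.

## Working session

There is one attempt and no reset: what is moved stays moved. The work goes in short steps, Python scripts to look and compute and a tool call to move; the robot and the scene stay as the last step left them, time stands still between calls to the robot, and variables do not carry over. Pictures are saved under pics/ and viewed, about 8 in all and at most 12, crops included, and the job is handed in when it is done.

Besides the shell and the picture viewer there is one more tool, called after "Emit:" as name(argument=value, ...) on one line, values as JSON. move_arm: Moves the arm, as the interface text tells. Its arguments: {"type":"object","properties":{"moves":{"type":"array","items":{"type":"array","items":{"type":"number"}}},"grip_force":{"type":"number"}},"required":["moves"]}

```bash
ls; mkdir -p pics; python3 - <<'E'
from workcell import manip, cams
import cv2
for n in("scene","side"):
    cv2.imwrite(f"pics/{n}0.png",cams.camera(n)[:,:,::-1])
    print(n,cams.camera_params(n))
print(manip.get_obs())
E
```

```text
pics
scene {'fx': 396.9309116471861, 'fy': 396.9309116471861, 'cx': 316.038383718037, 'cy': 206.92194321093965, 'xyz': array([0.83756074, 0.55372997, 1.08250175]), 'rotation': array([0.07385132, 0.26528807, 0.92900978, 0.24720246])}
side {'fx': 501.60151817022756, 'fy': 501.60151817022756, 'cx': 317.62851278401837, 'cy': 199.72232039820946, 'xyz': array([-0.13292768, -1.05295631,  1.00464917]), 'rotation': array([ 0.42550751, -0.11494487, -0.24218947,  0.86433517])}
{'clock': 0.1, 'joint_pos': array([-1.33658788,  0.33282103, -0.06471829,  1.46086746,  0.02161333,
        1.3498782 , -0.08849207]), 'joint_velocities': array([ 8.75174735e-04, -9.34803852e-04, -3.99851157e-04,  5.55286928e-04,
        2.88648929e-05,  5.53505216e-04, -1.94410852e-03]), 'tau': array([ 1.70382264e-03, -6.26737332e+01,  4.93036921e-02, -3.92433929e+01,
        1.63287891e-02,  6.74611714e-03,  1.04336507e-05]), 'position': array([0.15865842, 0.60418151, 0.23058298]), 'ee_rot': array([ 7.91817035e-01,  6.10758033e-01, -4.85775409e-04,  4.15105421e-04]), 'ft_force': array([ 0.68583787, -0.28782963,  0.06397751]), 'torque': array([0.01001847, 0.02695314, 0.00428626]), 'grip_width': 0.9994537959420301}
```

View pics/scene0.png

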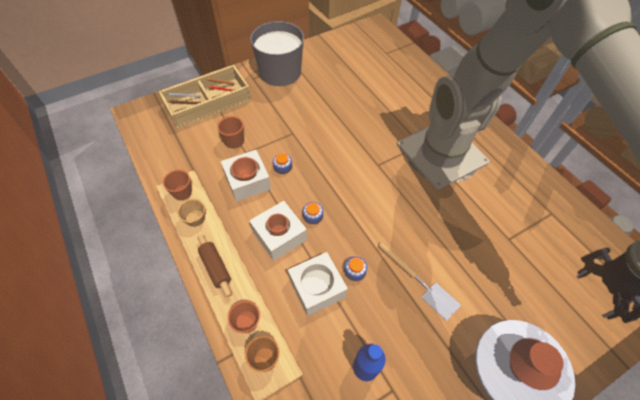

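View pics/side0.png

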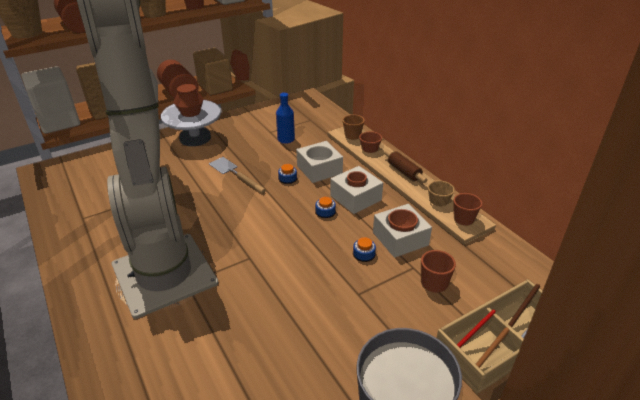

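The scene view shows, from the robot's right to left, the bowl mould (245,172), the cup mould (278,228) and the empty mould (318,280). Their timers are at (282,161), (312,212) and (355,267). The side view gives the same order, with timers at (364,248), (325,206) and (287,172).

```bash
cat > h.py <<'E'
import numpy as np, cv2
from scipy.spatial.transform import Rotation as R
def orange(im):
    h=cv2.cvtColor(im,cv2.COLOR_RGB2HSV)
    m=cv2.inRange(h,(5,215,170),(18,255,255))
    n,l,s,c=cv2.connectedComponentsWithStats(m)
    return [(c[i],s[i]) for i in range(1,n) if s[i,4]>25]
def ray(p,uv):
    d=np.array([(uv[0]-p['cx'])/p['fx'],-(uv[1]-p['cy'])/p['fy'],-1])
    return np.array(p['xyz']),R.from_quat(p['rotation']).apply(d)
def plane(p,uv,z):
    o,d=ray(p,uv); return o+d*(z-o[2])/d[2]
def tri(r1,r2):
    (a,d),(b,e)=r1,r2
    t=np.linalg.lstsq(np.c_[d,-e],b-a,rcond=None)[0]
    p,q=a+d*t[0],b+e*t[1]
    return (p+q)/2,np.linalg.norm(p-q)
E
python3 - <<'E'
from h import *
from workcell import cams
for n in("scene","side"):
    p=cams.camera_params(n); im=cv2.imread(f"pics/{n}0.png")[:,:,::-1].copy()
    for c,s in orange(im): print(n,c.round(1),s,plane(p,c,.047).round(4))
E
```

```text
scene [281.3 158.3] [277 154  10   9  63] [ 0.5153 -0.2258  0.047 ]
scene [312.2 208.6] [308 205  10   8  55] [ 0.5233 -0.004   0.047 ]
scene [355.9 262.7] [351 260  11   7  33] [0.5047 0.2138 0.047 ]
side [286.7 167. ] [282 165  11   5  48] [0.5057 0.2238 0.047 ]
side [325.  200.4] [320 197  11   8  69] [ 0.5188 -0.0034  0.047 ]
side [364.5 242. ] [359 238  12   9  90] [ 0.5129 -0.2238  0.047 ]
```

Emit:
move_arm(moves=[[0,0,0,-0.25,0.25,0,0],[0,0,0,-0.25,0.25,0,0],[0,0,0,-0.25,0.25,0,0],[0,0,0,-0.25,0.25,0,0],[0,0,0,-0.25,0.25,0,0],[0,0,0,-0.25,0.25,0,0],[0,0,0,-0.25,0.25,0,0],[0,0,0,-0.25,0.25,0,0],[0,0,0,-0.25,0.25,0,0],[0,0,0,-0.25,0.25,0,0]], grip_force=20)

```text
clock: 1.1
position: [0.3363, 0.3001, 0.2312]
ee_rot: [0.791, 0.611, -0.0, -0.0]
ft_force: [0.7, 0.1, 0.5]
grip_width: -0.001
```

Emit:
move_arm(moves=[[0,0,0,-0.24,0.25,0,0],[0,0,0,-0.24,0.25,0,0],[0,0,0,-0.24,0.25,0,0],[0,0,0,-0.24,0.25,0,0],[0,0,0,-0.24,0.25,0,0],[0,0,0,-0.24,0.25,0,0],[0,0,0,-0.24,0.25,0,0],[0,0,0,-0.24,0.25,0,0],[0,0,0,-0.24,0.25,0,0],[0,0,0,-0.24,0.25,0,0]])

```text
clock: 2.1
position: [0.5177, 0.0058, 0.2309]
ee_rot: [0.791, 0.612, -0.0, -0.0]
ft_force: [-0.6, 0.6, -0.4]
grip_width: -0.006
```

```bash
cat > look.py <<'E'
import sys
from h import *
from workcell import cams, manip
o=manip.get_obs(); p=cams.camera_params("wrist"); im=cams.camera("wrist")
cv2.imwrite(f"pics/{sys.argv[1]}.png",im[:,:,::-1])
z=float(sys.argv[2]); M=R.from_quat(o['ee_rot'])
print(o['clock'],o['position'].round(4),o['ee_rot'].round(4),o['ft_force'].round(2),o['grip_width'],'cam',p['xyz'].round(3))
print('axes',M.as_matrix().round(3).tolist())
for c,s in orange(im):
    w=plane(p,c,z); print(c.round(1),s,w.round(4),'tool shift',M.inv().apply(w-o['position']).round(4))
E
python3 look.py w1 .049
```

```text
2.1 [0.5177 0.0058 0.2309] [ 7.909e-01  6.120e-01 -3.000e-04 -3.000e-04] [-0.58  0.6  -0.4 ] -0.006189693252605461 cam [0.451 0.024 0.373]
axes [[0.251, 0.968, -0.001], [0.968, -0.251, 0.0], [0.0, -0.001, -1.0]]
```

View pics/w1.png

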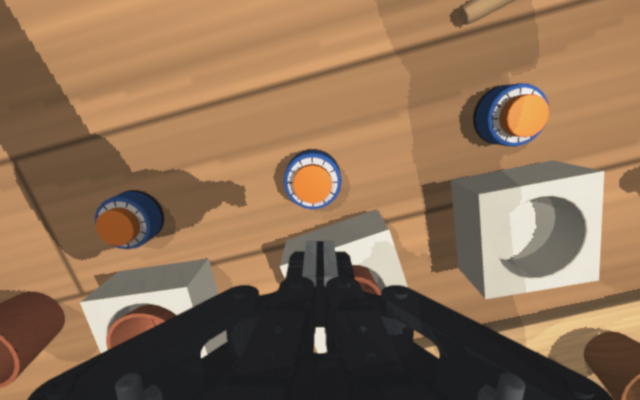

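The wrist view shows all three caps: cup at (313,185), bowl at (118,227, in shadow) and empty at (527,116). My mask is too strict for this view, so I'll widen it.

```bash
python3 - <<'E'
from h import *
im=cv2.cvtColor(cv2.imread("pics/w1.png"),cv2.COLOR_BGR2HSV)
for u,v in((118,227),(313,185),(527,116),(250,120),(60,230)): print(im[v,u])
E
sed -i 's/(5,215,170),(18,255,255)/(5,185,120),(18,255,255)/; s/>25\]/>300]/' h.py; python3 look.py w2 .049
```

```text
[ 12 193 145]
[ 14 187 237]
[ 17 164 240]
[ 15 123 179]
[ 14 117 118]
2.15 [0.5176 0.0058 0.2311] [ 7.908e-01  6.121e-01 -1.000e-04 -3.000e-04] [-0.25  1.08 -0.09] 6.709754596461454e-05 cam [0.451 0.024 0.373]
axes [[0.251, 0.968, -0.001], [0.968, -0.251, 0.0], [0.0, -0.001, -1.0]]
[309.7 185.2] [294 165  36  37 840] [ 0.5211 -0.0044  0.049 ] tool shift [-0.009   0.0061  0.182 ]
[114.7 227.3] [ 97 210  36  34 938] [ 0.5136 -0.2209  0.049 ] tool shift [-0.2205  0.053   0.182 ]
```

Emit:
move_arm(moves=[[0,0,0,-0.008,0.005,0.05,0],[0,0,0,-0.008,0.005,0.1,0],[0,0,0,-0.008,0.005,0.13,0],[0,0,0,-0.008,0.005,0.15,0],[0,0,0,-0.008,0.005,0.16,0],[0,0,0,-0.008,0.005,0.16,0],[0,0,0,-0.008,0.005,0.16,0]])

```text
clock: 2.9
position: [0.5213, -0.0049, 0.0723]
ee_rot: [0.792, 0.611, 0.001, 0.0]
ft_force: [0.7, -0.4, 0.4]
grip_width: -0.001
```

```bash
sed -i 's/(5,185,120)/(5,160,120)/' h.py; python3 look.py w3 .049
```

```text
2.9 [ 0.5213 -0.0049  0.0723] [7.916e-01 6.110e-01 7.000e-04 2.000e-04] [ 0.74 -0.38  0.4 ] -0.00062005108585926 cam [0.454 0.014 0.214]
axes [[0.253, 0.967, 0.001], [0.967, -0.253, 0.001], [0.001, 0.001, -1.0]]
[322.4 225.2] [ 287  197   71   58 2828] [ 5.14e-01 -1.00e-04  4.90e-02] tool shift [ 0.0028 -0.0083  0.0233]
```

View pics/w3.png

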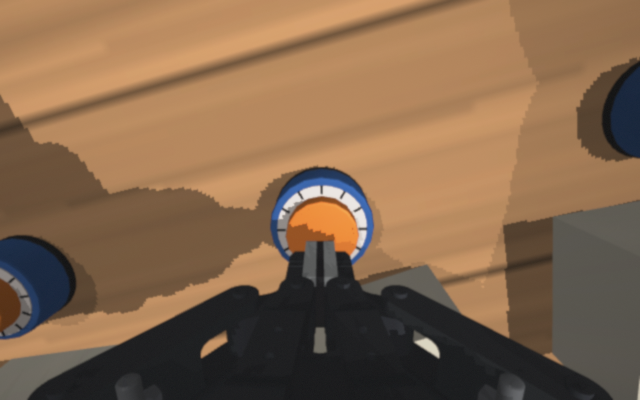

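The fingertips are over the cap, at about (320,245) against a cap centre of about (322,230). I'll apply a small correction and push down.

Emit:
move_arm(moves=[[0,0,0,0.002,-0.003,0.006,0],[0,0,0,0.002,-0.003,0.014,0],[0,0,0,0.002,-0.003,0.018,0],[0,0,0,0.002,-0.003,0.021,0],[0,0,0,0.002,-0.003,0.024,0],[0,0,0,0.002,-0.003,0.026,0],[0,0,0,0.002,-0.003,0.028,0],[0,0,0,0.002,-0.003,0.028,0]])

```text
clock: 3.75
position: [0.5183, -0.0028, 0.0431]
ee_rot: [0.792, 0.611, -0.0, -0.0]
ft_force: [-0.6, 0.1, 0.1]
grip_width: -0.002
```

Emit:
move_arm(moves=[[0,0,0,0,0,0.001,0],[0,0,0,0,0,0.002,0],[0,0,0,0,0,0.003,0]])

```text
clock: 4.05
position: [0.5184, -0.0027, 0.0404]
ee_rot: [0.792, 0.611, 0.0, 0.0]
ft_force: [-1.3, -0.5, 3.1]
grip_width: -0.001
```

Emit:
move_arm(moves=[[0,0,0,0,0,0.001,0],[0,0,0,0,0,0.002,0]])

```text
clock: 4.25
position: [0.5184, -0.0028, 0.0383]
ee_rot: [0.792, 0.611, 0.0, 0.0]
ft_force: [-0.6, -0.8, 1.9]
grip_width: -0.005
```

Emit:
move_arm(moves=[[0,0,0,0,0,0.0005,0],[0,0,0,0,0,0.001,0],[0,0,0,0,0,0.001,0]])

```text
clock: 4.55
position: [0.5185, -0.0027, 0.038]
ee_rot: [0.792, 0.611, 0.0, -0.0]
ft_force: [-5.5, -0.8, 14.8]
grip_width: -0.004
```

Hard stop reached: 15 N at z = 0.038. Lifting, then moving over to the bowl timer.

Emit:
move_arm(moves=[[0,0,0,0,0,-0.005,0],[0,0,0,0,0,-0.03,0],[0,0,0,0,0,-0.07,0],[0,0,0,0,0,-0.12,0],[0,0,0,0,0,-0.15,0],[0,0,0,0,0,-0.15,0]])

```text
clock: 5.15
position: [0.5206, -0.0025, 0.1916]
ee_rot: [0.792, 0.611, 0.003, 0.001]
ft_force: [-0.2, -0.5, -0.3]
grip_width: -0.0
```

Emit:
move_arm(moves=[[0,0,0,-0.04,0.01,0,0],[0,0,0,-0.08,0.02,0,0],[0,0,0,-0.12,0.03,0,0],[0,0,0,-0.16,0.04,0,0],[0,0,0,-0.2,0.05,0,0],[0,0,0,-0.215,0.051,0,0],[0,0,0,-0.215,0.051,0,0],[0,0,0,-0.215,0.051,0,0]])

```text
clock: 5.95
position: [0.5129, -0.2229, 0.1865]
ee_rot: [0.792, 0.611, -0.0, -0.001]
ft_force: [0.1, 0.8, -0.0]
grip_width: -0.001
```

```bash
python3 look.py w4 .049
```

```text
5.95 [ 0.5129 -0.2229  0.1865] [ 7.918e-01  6.107e-01 -3.000e-04 -6.000e-04] [ 0.11  0.81 -0.04] -0.0014585546886499278 cam [ 0.446 -0.204  0.328]
axes [[0.254, 0.967, -0.001], [0.967, -0.254, 0.001], [0.0, -0.001, -1.0]]
[556.6 134.7] [ 534  113   46   45 1565] [ 0.5175 -0.0116  0.049 ] tool shift [ 0.2055 -0.049   0.1376]
[317.8 189.9] [ 296  168   44   44 1503] [ 0.5127 -0.2231  0.049 ] tool shift [-3.000e-04  1.000e-04  1.375e-01]
```

View pics/w4.png

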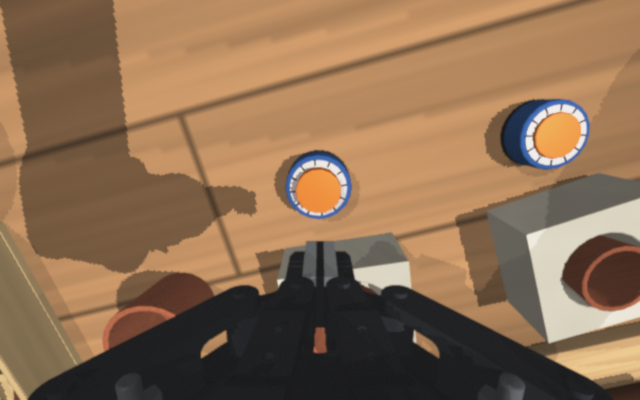

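The wrist view shows the bowl cap at (318,190), directly under the tips to within 1 mm. The cup timer's cap at (557,135) sits low over its dial. Descending.

Emit:
move_arm(moves=[[0,0,0,0,0,0.04,0],[0,0,0,0,0,0.08,0],[0,0,0,0,0,0.11,0],[0,0,0,0,0,0.125,0],[0,0,0,0,0,0.132,0],[0,0,0,0,0,0.132,0],[0,0,0,0,0,0.132,0]])

```text
clock: 6.7
position: [0.5139, -0.2237, 0.0566]
ee_rot: [0.792, 0.611, 0.001, 0.001]
ft_force: [0.2, 0.6, -0.1]
grip_width: 0.001
```

Emit:
move_arm(moves=[[0,0,0,0,0,0.002,0],[0,0,0,0,0,0.004,0],[0,0,0,0,0,0.006,0],[0,0,0,0,0,0.008,0],[0,0,0,0,0,0.01,0],[0,0,0,0,0,0.012,0]])

```text
clock: 7.3
position: [0.5132, -0.2236, 0.0433]
ee_rot: [0.792, 0.611, 0.0, 0.0]
ft_force: [0.1, 0.6, 3.2]
grip_width: -0.001
```

Emit:
move_arm(moves=[[0,0,0,0,0,0.001,0],[0,0,0,0,0,0.002,0],[0,0,0,0,0,0.003,0],[0,0,0,0,0,0.004,0]])

```text
clock: 7.7
position: [0.5132, -0.2236, 0.0393]
ee_rot: [0.792, 0.611, 0.0, 0.0]
ft_force: [1.5, 0.9, 3.0]
grip_width: 0.002
```

Emit:
move_arm(moves=[[0,0,0,0,0,0.0005,0],[0,0,0,0,0,0.001,0],[0,0,0,0,0,0.0015,0],[0,0,0,0,0,0.0015,0]])

```text
clock: 8.1
position: [0.5132, -0.2236, 0.0381]
ee_rot: [0.792, 0.611, 0.0, 0.0]
ft_force: [-0.2, 1.2, 7.5]
grip_width: 0.002
```

Emit:
move_arm(moves=[[0,0,0,0,0,0.0005,0],[0,0,0,0,0,0.0005,0]])

```text
clock: 8.3
position: [0.5132, -0.2236, 0.038]
ee_rot: [0.792, 0.611, 0.0, -0.0]
ft_force: [-2.2, 2.0, 11.9]
grip_width: -0.002
```

Emit:
move_arm(moves=[[0,0,0,0,0,-0.005,0],[0,0,0,0,0,-0.03,0],[0,0,0,0,0,-0.07,0],[0,0,0,0,0,-0.12,0],[0,0,0,0,0,-0.17,0],[0,0,0,0,0,-0.22,0],[0,0,0,0,0,-0.22,0],[0,0,0,0,0,-0.22,0]])

```text
clock: 9.1
position: [0.5131, -0.2238, 0.2579]
ee_rot: [0.792, 0.611, 0.001, 0.0]
ft_force: [0.4, 0.0, -1.1]
grip_width: -0.001
```

```bash
sed -i 's/>300\]/>25]/' h.py; python3 look.py w5 .038; python3 - <<'E'
from h import *
from workcell import cams
P={};I={}
for n in("scene","side"):
    P[n]=cams.camera_params(n); im=cams.camera(n); I[n]=im
    for c,s in orange(im)[:0]: pass
a=cv2.resize(cv2.imread("pics/side0.png")[140:280,260:460],(800,560))[:,:]
b=cv2.resize(I["side"][140:280,260:460,::-1],(800,560))
w=cv2.imread("pics/w5.png")
cv2.imwrite("pics/cmp.png",np.vstack([cv2.resize(a,(400,280)),cv2.resize(b,(400,280))]))
E
```

```text
9.1 [ 0.5131 -0.2238  0.2579] [7.918e-01 6.107e-01 6.000e-04 3.000e-04] [ 0.37  0.04 -1.12] -0.0005800189701895467 cam [ 0.446 -0.205  0.4  ]
axes [[0.254, 0.967, 0.001], [0.967, -0.254, 0.0], [0.0, 0.001, -1.0]]
[512.3 130.7] [494 112  36  35 845] [ 0.5223 -0.0032  0.038 ] tool shift [ 0.2156 -0.0473  0.2199]
[318.8 172.8] [303 157  33  33 874] [ 0.5138 -0.2233  0.038 ] tool shift [0.0005 0.0003 0.2199]
```

View pics/cmp.png

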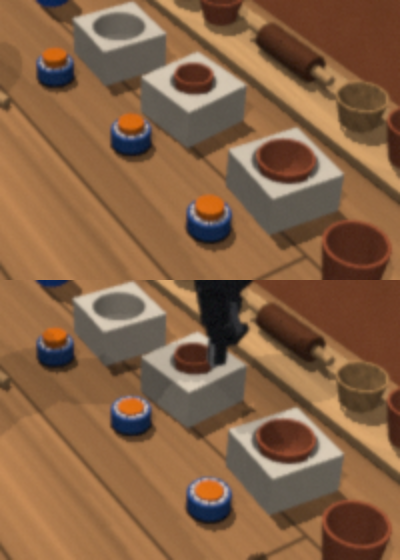

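View pics/w5.png

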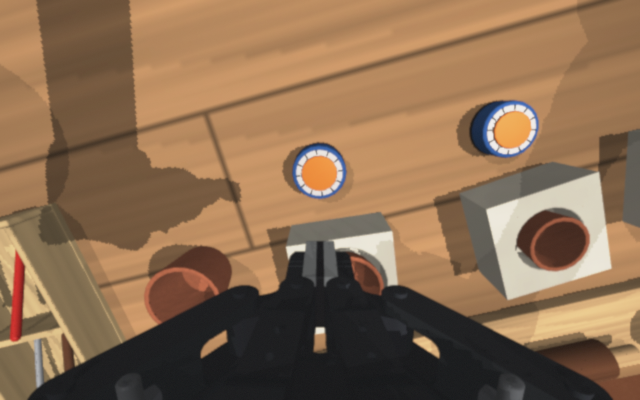

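The before/after side view shows the cup cap (131,407) and the bowl cap (209,490) down, the empty one still up, and no housing or mould moved. The wrist view agrees. Nothing is near the tool, so I'm handing in.

```bash
python3 -c "
from workcell import manip
print(manip.hand_in())"
```

```text
the job is handed in; nothing more can be done
None
```

I started the drying timers in front of the cup and the bowl, then withdrew straight up to z = 0.258 m and handed the job in at about 9 s.

- **Caps:** I pushed the cup's cap first, then the bowl's. Each went down to its hard stop at a fingertip height of 0.038 m, with peak readings of 14.8 N (cup) and 11.9 N (bowl).
- **Side force:** The cup push also showed a brief sideways force of about 5.5 N.
- **Last checks:** The side camera, compared before and after, shows both caps down and the empty mould's timer still up. No timer, mould or ware visibly shifted. The last wrist view agrees for the cup and bowl timers. No check failed or disagreed.

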